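# Lengthen a telescopic leg by one hole

## Robot

A 7-joint arm with a two-finger parallel gripper is mounted at the origin on the work surface; the furniture and walls round the work are solid. World frame = base frame: x ahead of the robot, y to its left, z up, the work surface at z = 0. Lengths are in m, angles in rad, forces in N, time in s.
With the tool pointing down it reaches from about 0.425 to 1.025 m from the base axis. Payload 9.4 kg.
Tool frame: the origin (TCP) lies midway between the tips of the shut fingers; the grasp point (between the pads) lies 19 mm behind it; z points along the fingers, x is the direction in which the jaws open and shut, and the axes are right-handed (so a half turn about z gives the same grasp; the last joint's range is limited). The gripper opens to 85 mm and grips with 20 to 120 N. Pads are 22 mm wide; open, the fingers measure 114 mm over their backs; the gripper's body (76 mm by 85 mm) begins 54 mm behind the grasp point. The pads swing forward as they close: fully open they stand 13 mm farther back than shut.
Start: joints at [-1.307, 0.599, -0.003, 1.599, 0.002, 0.943, -0.08], TCP at [0.242, 0.683, 0.209] pointing down, gripper open.
Joint ranges: [-2.57, 2.57], [-0.35, 1.97], [-1.29, 1.29], [0.11, 2.56], [-1.05, 4.19], [0.11, 1.86], [-2.63, 2.63]. Speed limits (rad/s): [2.22, 2.22, 3.01, 3.01, 3.14, 3.14, 3.14].

## Interface

Orientations are given as a unit quaternion [x, y, z, w].
In Python, from station import robot gives the robot as it stands.
- The arm moves only by the tool carry_out, never from a script. Its argument "targets" is text: rows parted by semicolons, each of 7 numbers parted by spaces: the shift along the world's x, y, z in mm, then the turn, a rotation vector about the world's x, y, z in degrees, then the gripper command: -1 is shut, 1 is fully open, values between are in proportion. A call has 1 to 10 rows; each row shifts and turns the commanded pose from where the row before left it; what a row does not reach is not made up. A row lasts 1/10 s, in which the tool goes at most 50 mm and 8.59 degrees, less where a joint would pass 70% of its speed; a pose out of reach is approached as far as the arm can. A call with a gripper value outside its range is refused whole. The fingers move at their own pace and stop on an object; "grip_force" is the grip in N (left out, the last holds). Time passes only in rows, so rows that do not move let the fingers close. It gives the time, the measured TCP pose, the force and the opening at its end, in the units of the state.
- robot.state(): the state, without advancing time (a new reading comes with each control period).
- robot.camera(name): name is "side" or "top" or "wrist"; returns the picture (384x512x3 uint8, red, green, blue); there is no depth.
- robot.camera_params(name): a dict with "fov_y" (degrees; the focal length in pixels is half the picture's height over the tangent of half this angle, whatever the lens; pixels are square), "cx", "cy" (the principal point, pixels), "R" (3x3) and "t" (3): a world point X has camera coordinates R X + t; the wrist camera has in their place "tool_from_camera" (4x4, takes a point from camera to tool coordinates, whose origin is the TCP and whose axes are the tool frame's). Camera axes: x right, y down, z forward; pixel columns grow to the right and rows downward; lengths in m; the calibration is good to about 2 mm. A picture is of the moment at which its call begins: read the wrist's pose just before it. camera_params takes no time and is no camera call.
- robot.sign_off(): hands the job in, once; it reports no verdict.
The state is a dict: "time_s": time; "qpos": joint angles; "joint_velocities": joint speeds; "joint_torque": joint torques, N m; "eef_pos": TCP position; "orientation": TCP orientation; "force": force on the tool from outside, world axes, zero at the start; "wrist_torque": the same for the moment, N m; "width": finger opening in m.
Only numpy, scipy, OpenCV 4.12 (cv2) and the standard library are available. Lean on these libraries where they do the work, as an engineer would, in place of code of your own. Each camera call takes 0.05 s, during which the arm holds its last target. There are 200 camera calls.

## Task

This telescopic leg of a bench stand is wanted one hole longer. First lay it down in the wooden cradle with its foot plate in the slot and let go of it; then press its spring button flush, slide the outer tube away from the foot past the button, and go on until the button springs out fully in the next hole. Leave the leg lying seated in the cradle, and leave the label roll, tin and dropper bottle where they stand.

Things in the scene. Friction and masses are not known exactly. Their poses are not given: they have to be found in the camera images.
- leg: Loose telescopic leg lying flat, button up, 0.35 to 0.45 kg, balancing near x = -22 mm. Origin: on its underside, on the centre line, below the middle of the outer tube in the short starting setting. x runs along the leg from the foot to the closed tube end, z up. 148 mm long at the start. All positions 'in the leg' below are in this frame.
- leg_foot (a point): Middle of the steel foot plate (12 long x 70 wide x 34 mm high) at the leg's -x end; in the leg: (-84, 0, 17) mm. From it a steel inner tube, 26 mm wide and 22 high, runs into the outer tube; 20 mm of it is bare at the start.
- leg_body (a point): Middle of the aluminium outer tube; in the leg (0, 0, 17) mm at the start, moves with the tube. Tube 116 long x 36 wide x 34 mm high, top wall 3 mm. Two round holes 19 mm wide in its top, 30 mm towards the closed end (button in it at the start) and 10 mm towards the foot from this point. Can be taken across its 36 mm.
- leg_collar (a point): Middle of the top of the raised collar on the outer tube near its closed end; in the leg (48, 0, 50) mm at the start, moves with the tube. Collar 12 long (x 42 to 54) x 36 wide, rising 16 mm above the tube's top. Its foot-side face stands 12 mm past the centre of the first hole. It can be pushed there, or taken lengthwise across its 12 mm.
- leg_tube (a joint): Travel of the outer tube along the leg's +x, away from the foot, m: 0 at the start, 0.040 with the button in the next hole, 1.5 mm play either way in each. Stays where it is left; sliding friction 1 to 2 N, plus a short rise to some 10 N while the hole's edge wedges the button under the wall.
- leg_pin (a joint): Spring button, m: 0 out (8 mm proud of the tube's top), 0.008 flush, 0.011 under the wall. Spring 1.8 N at first, 3 N flush. Proud, it locks the tube. Held flush only its dome is in the hole, and moving the tube in +x wedges it under the wall; after 6 to 8 mm it need not be held. It springs out by itself in the next hole and locks there.
- pin_top (a point): Top of the spring button, a domed round steel pin of 16 mm diameter carried by the inner tube; in the leg (30, 0, 42) mm when out, 34 mm high when flush.
- cradle: Fixed wooden cradle, board 186 x 104 x 12 mm, x = -105 to +81 mm. Origin on the table, x along the board, z up. The seated leg's origin lies at (0, 0, 12) mm with its x along the cradle's x. White smooth runners are let into its top. Cheeks rise 20 mm above it, upper inner edges cut back as lead-ins.
- slot (a point): Middle of the foot slot, on the board's top: (-84, 0, 12) mm in the cradle. Slot 18 mm long (x -93 to -75) and 76 wide between cheeks: 3 mm play round the foot. A 40 mm wide opening in its front lets the inner tube through. It holds the foot while the tube is slid.
- guide (a point): Midway between the two guide cheeks, on the board's top: (53, 0, 12) mm in the cradle. Cheeks 22 mm long (x 42 to 64), 11 thick, 20 high, inner faces 42 mm apart: 3 mm play each side of the outer tube.
- label_roll: Bystander: white roll of labels lying flat, 64 mm diameter, 26 mm high; origin under its centre.
- crimp_tin: Bystander: flat round tin, 59 mm diameter, 26 mm high; origin under its centre.
- dropper: Bystander: amber dropper bottle with black top, 39 mm diameter, 102 mm high; origin under its centre.
Things that resemble listed ones, but are neither listed nor needed, are in the scene too. Of the things that look like the cradle, the larger one is meant.

How it is judged:
On the way:
1. the leg lies seated in the cradle, let go, still in its short setting (x of leg in the frame of cradle between -0.006 and 0.006 m and y of leg in the frame of cradle between -0.006 and 0.006 m and z of leg in the frame of cradle between 0.009 and 0.016 m and angle between the x axis of leg and the x axis of cradle, either way round below 0.1 rad and angle between leg's own z axis and vertical below 0.06 rad and contact force between the fingers and leg below 0.2 N and value of joint leg_tube below 0.005 m and value of joint leg_pin below 0.003 m), for 0.2 s.
At the end, for the whole second after the job is handed in: Tube 40 mm (within 3) out from its starting setting, button out to within 2 mm; leg seated in the cradle (origin within 6 mm along and across, 9 to 16 mm above the cradle's origin, aligned within 0.1 rad, tilt under 0.06 rad), at rest and released (x of leg in the frame of cradle between -0.006 and 0.006 m and y of leg in the frame of cradle between -0.006 and 0.006 m and z of leg in the frame of cradle between 0.009 and 0.016 m and angle between the x axis of leg and the x axis of cradle, either way round below 0.1 rad and angle between leg's own z axis and vertical below 0.06 rad and contact force between the fingers and leg below 0.2 N and value of joint leg_tube between 0.037 and 0.043 m and value of joint leg_pin below 0.002 m and linear speed of leg below 0.02 m/s and angular speed of leg below 0.1 rad/s); the robot touches nothing.
It fails at once if the roll of labels is pushed more than 30 mm or tipped over (distance of label_roll from where it was at the start of the episode above 0.03 m or angle between label_roll's own z axis and vertical above 0.5 rad).
It fails at once if the round tin is pushed more than 30 mm or tipped over (distance of crimp_tin from where it was at the start of the episode above 0.03 m or angle between crimp_tin's own z axis and vertical above 0.5 rad).
It fails at once if the dropper bottle is pushed more than 30 mm or tipped over (distance of dropper from where it was at the start of the episode above 0.03 m or angle between dropper's own z axis and vertical above 0.5 rad).
It also fails if it takes over 64 s, if anything falls off the work surface, if the arm or the gripper's body presses on something with over 40 N, if the wrist force passes 120 N, or if a joint passes its speed limit or range.

## Working session

There is one attempt and no reset: what is moved stays moved. The work goes in short steps, Python scripts to look and compute and a tool call to move; the robot and the scene stay as the last step left them, time stands still between calls to the robot, and variables do not carry over. Pictures are saved under pics/ and viewed, about 8 in all and at most 12, crops included, and the job is handed in when it is done.

Besides the shell and the picture viewer there is one more tool, called after "Call:" by a JSON object that holds its "name" and its "arguments", one argument or row to a line. carry_out: Moves the arm, as the interface text tells. Its arguments: {"type":"object","properties":{"targets":{"type":"string"},"grip_force":{"type":"number"}},"required":["targets"]}

```bash
mkdir -p pics
cat > h.py <<'E'
from station import robot
import numpy as np, cv2
from scipy.spatial.transform import Rotation as Rn
def cam(name):
    s=robot.state(); im=robot.camera(name); p=robot.camera_params(name)
    f=192/np.tan(np.radians(p["fov_y"])/2)
    if name=="wrist":
        T=np.eye(4); T[:3,:3]=Rn.from_quat(s["orientation"]).as_matrix(); T[:3,3]=s["eef_pos"]
        M=T@np.array(p["tool_from_camera"]); Rc=M[:3,:3]; o=M[:3,3]
    else:
        R=np.array(p["R"]); Rc=R.T; o=-R.T@np.array(p["t"])
    return im,(f,p["cx"],p["cy"],Rc,o),s
def ray(c,u,v,z):
    f,cx,cy,Rc,o=c; d=Rc@np.array([(u-cx)/f,(v-cy)/f,1]); return o+d*(z-o[2])/d[2]
def proj(c,X):
    f,cx,cy,Rc,o=c; q=Rc.T@(np.array(X)-o); return f*q[0]/q[2]+cx,f*q[1]/q[2]+cy
def save(n,im): cv2.imwrite("pics/"+n+".png",cv2.cvtColor(im,cv2.COLOR_RGB2BGR))
E
python3 - <<'E'
from h import *
import pickle
d={}
for n in("top","side"):
    im,c,s=cam(n); save(n+"0",im); d[n]=(im,c); print(n,c[4],c[0],c[3].round(2).tolist())
    cv2.imwrite("pics/%s0b.png"%n,cv2.resize(cv2.imread("pics/%s0.png"%n),(800,600),interpolation=cv2.INTER_CUBIC))
pickle.dump(d,open("d.pkl","wb"))
print(s)
E
```

```text
top [0.32984977 0.14674104 1.43615166] 492.7429468379466 [[0.02, -0.99, 0.12], [-1.0, -0.02, -0.02], [0.02, -0.12, -0.99]]
side [ 0.21753884 -0.57976762  0.5326726 ] 363.062660909887 [[0.93, -0.19, 0.31], [-0.36, -0.48, 0.8], [-0.01, -0.86, -0.52]]
{'time_s': 0.05, 'qpos': array([-1.30669726,  0.60010994, -0.00253786,  1.60011864,  0.0018138 ,
        0.94288346, -0.07977121]), 'joint_velocities': array([-1.20408387e-03,  2.82987136e-04,  2.66176091e-04, -4.80619621e-05,
       -1.95353820e-05, -1.01214080e-03,  2.48944547e-03]), 'joint_torque': array([ 3.83975814e-03, -7.78699994e+01,  1.57088332e+00, -2.58901030e+01,
        1.26296413e-02,  5.61309382e-03, -1.36415994e-05]), 'eef_pos': array([0.24218418, 0.68283058, 0.20803204]), 'orientation': array([ 8.16747764e-01,  5.76994379e-01, -5.72152177e-04,  4.98342784e-04]), 'force': array([-0.27001733,  0.24449524,  0.88474741]), 'wrist_torque': array([ 0.02018832, -0.00856522,  0.02125087]), 'width': 0.08558274226355525}
```

View pics/top0b.png

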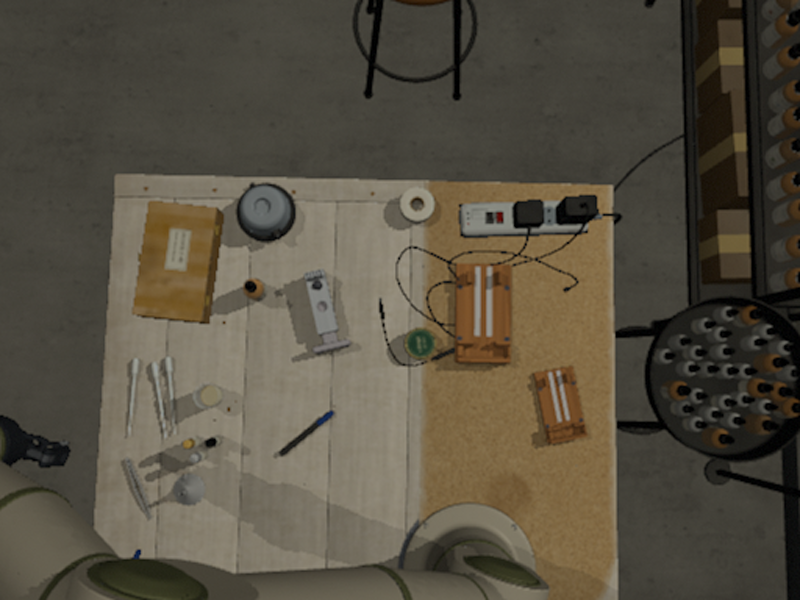

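View pics/side0b.png

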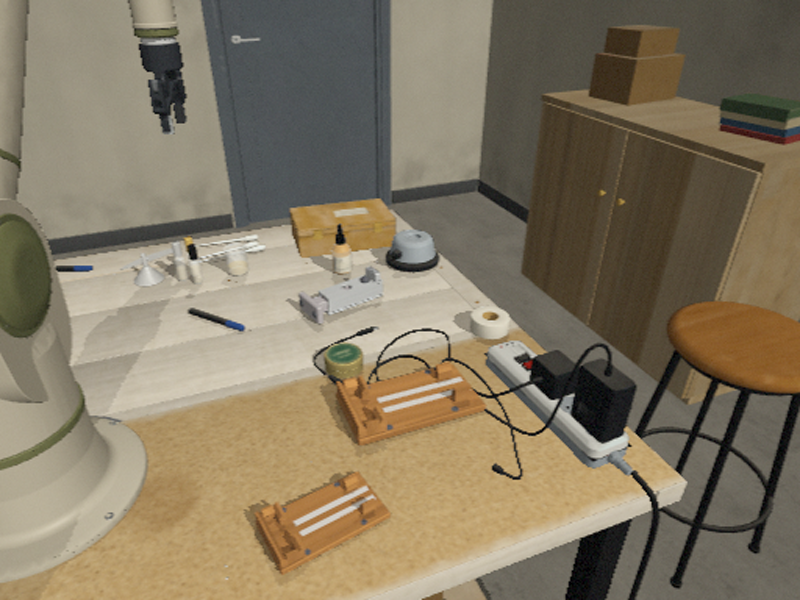

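Run:
```python
from h import *
import pickle
d=pickle.load(open("d.pkl","rb")); im,c=d["top"]; k=512/800
P=lambda u,v,z: print(u,v,(ray(c,u*k,v*k,z)*1000).round().tolist())
print("leg collar top, foot, tube pin"); P(315,276,.05);P(330,345,.034);P(319,284,.042)
print("cradle bot mid/top mid"); P(483,360,.02);P(483,264,.012)
print("tin,bottle,roll");P(420,343,.026);P(253,288,.1);P(417,204,.026)
hsv=cv2.cvtColor(im,cv2.COLOR_RGB2HSV)
# runners: low-saturation bright inside the cradle
x0,x1,y0,y1=[int(t*k) for t in(462,506,262,340)]
m=np.zeros(im.shape[:2],np.uint8); m[y0:y1,x0:x1]=((hsv[y0:y1,x0:x1,1]<60)&(hsv[y0:y1,x0:x1,2]>120))*255
for q in cv2.findContours(m,0,2)[0]:
    if len(q)>5:
        vx,vy,ux,uy=cv2.fitLine(q,2,0,.01,.01).ravel(); b=cv2.boundingRect(q)
        a=ray(c,ux,uy,.012);e=ray(c,ux+20*vx,uy+20*vy,.012);print(b,(a*1000).round(),np.degrees(np.arctan2(*(e-a)[[1,0]])))
```

```text
leg collar top, foot, tube pin
315 276 [522.0, 286.0, 50.0]
330 345 [398.0, 256.0, 34.0]
319 284 [508.0, 279.0, 42.0]
cradle bot mid/top mid
483 360 [377.0, -24.0, 20.0]
483 264 [556.0, -24.0, 12.0]
tin,bottle,roll
420 343 [405.0, 92.0, 26.0]
253 288 [491.0, 388.0, 100.0]
417 204 [665.0, 102.0, 26.0]
(304, 171, 4, 44) [509. -12.  12.] -178.66707947815135
```

Call:
{"name": "carry_out", "arguments": {
  "targets": "21 -41 0 0 0 4 1;21 -41 0 0 0 4 1;21 -41 0 0 0 4 1;21 -41 0 0 0 4 1;21 -41 0 0 0 4 1;21 -41 0 0 0 4 1;21 -41 0 0 0 4 1;22 -42 0 0 0 3 1;22 -42 0 0 0 2 1;22 -42 0 0 0 0 1",
  "grip_force": 40
}}

```text
time_s: 1.1
eef_pos: [0.4559, 0.2684, 0.2088]
orientation: [0.619, 0.786, -0.0, -0.0]
force: [2.2, 0.1, 0.6]
width: 0.0855
```

Run:
```python
from h import *
import pickle
im,c,s=cam("wrist"); save("w1",im); pickle.dump((im,c),open("w1.pkl","wb")); print(s["eef_pos"],s["orientation"],s["time_s"],c[4],c[3].round(2).tolist())
```

```text
[0.45586097 0.26837382 0.20877999] [ 6.18775553e-01  7.85567826e-01 -7.27129131e-05 -1.99935920e-05] 1.1 [0.37790863 0.25034898 0.37449227] [[-0.23, 0.92, 0.3], [0.97, 0.22, 0.07], [0.0, 0.31, -0.95]]
```

View pics/w1.png

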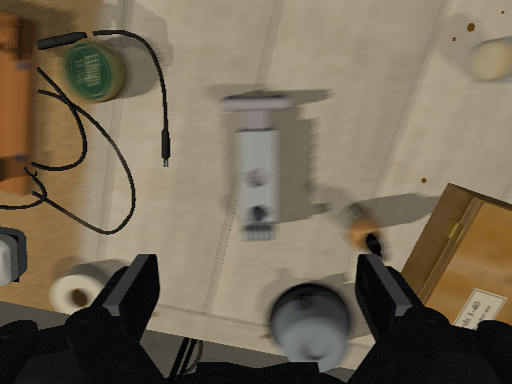

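Run:
```python
from h import *
import pickle
im,c=pickle.load(open("w1.pkl","rb"))
P=lambda n,u,v,z: print(n,(ray(c,u,v,z)*1000).round(1).tolist())
P("foot L top",222,103,.034);P("foot R",293,101,.034);P("tube foot-end L",238,130,.034);P("R",277,130,.034)
P("tube at v=200 L",239,200,.034);P("R",277,200,.034);P("collar",259,232,.05);P("pin",260,214,.042);P("hole2",259,178,.034);P("tin",93,72,.026);P("roll",80,292,.026)
P("cradle near edge right lower",31,190,.012)
```

```text
foot L top [406.6, 222.5, 34.0]
foot R [388.6, 288.9, 34.0]
tube foot-end L [428.4, 243.3, 34.0]
R [419.3, 280.9, 34.0]
tube at v=200 L [500.1, 260.4, 34.0]
R [490.6, 299.5, 34.0]
collar [524.0, 287.9, 50.0]
pin [507.3, 285.0, 42.0]
hole2 [471.6, 275.3, 34.0]
tin [408.1, 94.8, 26.0]
roll [660.7, 102.2, 26.0]
cradle near edge right lower [551.0, 32.5, 12.0]
```

Call:
{"name": "carry_out", "arguments": {
  "targets": "1 2 -40 0 0 0.9 1;0 0 -40 0 0 0 1;0 0 -40 0 0 0 1;0 0 -40 0 0 0 1;0 0 -30 0 0 0 1;0 0 -15 0 0 0 1;0 0 0 0 0 0 1;0 0 0 0 0 0 -0.4;0 0 0 0 0 0 -0.6;0 0 0 0 0 0 -0.6",
  "grip_force": 40
}}

```text
time_s: 2.15
eef_pos: [0.4569, 0.2727, 0.005]
orientation: [0.613, 0.79, 0.001, 0.0]
force: [0.0, -0.0, 0.6]
width: 0.0436
```

Call:
{"name": "carry_out", "arguments": {
  "targets": "0 0 0 0 0 0 -1;0 0 0 0 0 0 -1;0 0 0 0 0 0 -1;0 0 0 0 0 0 -1"
}}

```text
time_s: 2.55
eef_pos: [0.4569, 0.2726, 0.0052]
orientation: [0.613, 0.79, 0.001, 0.0]
force: [0.5, -0.8, 7.6]
width: 0.0346
```

Call:
{"name": "carry_out", "arguments": {
  "targets": "0 0 20 0 0 0 -1;0 0 40 0 0 0 -1;0 0 45 0 0 0 -1;0 0 45 0 0 0 -1;0 -30 45 0 0 -3 -1;0 -40 10 0 0 -4 -1;0 -40 0 0 0 -4 -1;0 -40 0 0 0 -2.1 -1;0 -10 0 0 0 0 -1;0 0 0 0 0 0 -1"
}}

```text
time_s: 3.55
eef_pos: [0.4559, 0.1125, 0.2059]
orientation: [0.7, 0.714, -0.0, 0.0]
force: [0.5, 0.5, -3.1]
width: 0.0344
```

Call:
{"name": "carry_out", "arguments": {
  "targets": "0 0 0 0 0 0 -1;0 0 0 0 0 0 -1"
}}

```text
time_s: 3.75
eef_pos: [0.4563, 0.116, 0.2055]
orientation: [0.698, 0.716, 0.0, -0.0]
force: [-0.1, 0.5, -3.1]
width: 0.0344
```

Run:
```python
from h import *
import pickle
im,c,s=cam("wrist"); save("w2",im); pickle.dump((im,c),open("w2.pkl","wb")); print(s["eef_pos"],s["orientation"],s["time_s"],c[4],s["force"])
save("w2b",cv2.resize(im,(800,600),interpolation=cv2.INTER_CUBIC))
```

```text
[0.45634516 0.11597794 0.20552587] [ 6.98483211e-01  7.15626365e-01  2.93874680e-04 -1.51216764e-04] 3.75 [0.37616931 0.1144446  0.37120696] [-0.14217463  0.5250264  -3.09780295]
```

View pics/w2b.png

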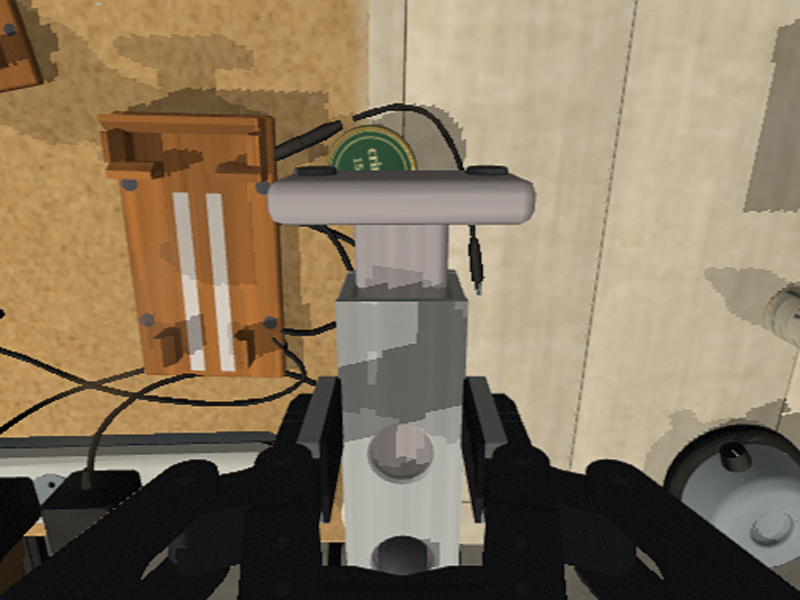

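Run:
```python
from h import *
import pickle
im,c=pickle.load(open("w2.pkl","rb")); k=.64; print(c[0])
P=lambda n,u,v,z: print(n,(ray(c,u*k,v*k,z)*1000).round(1).tolist())
zt=.0005+.2003
for n,u,v in(("foot mid",401,197),("footL",268,198),("footR",535,198)):P(n,u,v,zt+.034)
P("tube end L",337,300,zt+.034);P("tube end R",467,300,zt+.034);P("hole2",401,452,zt+.034)
P("far L",145,374,.012);P("far R",285,377,.012);P("back top L",100,115,.032);P("back top R",273,117,.032)
P("slotcheek front L",107,178,.032);P("slotcheek front R",262,180,.032);P("gap L inner",166,163,.032);P("gap R inner",217,163,.032)
hsv=cv2.cvtColor(im,cv2.COLOR_RGB2HSV)
m=np.zeros(im.shape[:2],np.uint8); x0,x1,y0,y1=105,155,118,240
m[y0:y1,x0:x1]=((hsv[y0:y1,x0:x1,1]<60)&(hsv[y0:y1,x0:x1,2]>100))*255
for q in cv2.findContours(m,0,cv2.CHAIN_APPROX_NONE)[0]:
    if len(q)>60:
        W=np.array([ray(c,u,v,.012)[:2]*1000 for u,v in q[:,0]],np.float32)
        r=cv2.fitLine(W,cv2.DIST_HUBER,0,.01,.01).ravel(); print("runner",r.round(3),np.degrees(np.arctan(r[1]/r[0])),W.min(0),W.max(0))
```

```text
340.8549527062486
foot mid [393.6, 114.9, 234.8]
footL [394.7, 81.2, 234.8]
footR [393.0, 148.9, 234.8]
tube end L [421.6, 98.3, 234.8]
tube end R [420.7, 133.4, 234.8]
hole2 [468.7, 116.8, 234.8]
far L [557.2, -71.4, 12.0]
far R [557.1, 32.5, 12.0]
back top L [375.2, -66.8, 32.0]
back top R [373.7, 37.3, 32.0]
slotcheek front L [412.4, -68.0, 32.0]
slotcheek front R [411.2, 28.5, 32.0]
gap L inner [402.4, -30.2, 32.0]
gap R inner [401.6, 1.3, 32.0]
runner [ 1.00000e+00 -1.00000e-03  4.85016e+02 -1.01170e+01] -0.059487958 [423.03555   -14.9807205] [551.50116   -4.838021]
runner [ 1.00000e+00  7.00000e-03  4.84362e+02 -3.23810e+01] 0.3958051 [422.57242 -37.02591] [552.03864  -26.867775]
```

Run:
```python
from h import *
import pickle
im,c=pickle.load(open("w2.pkl","rb"))
a=np.radians(0.2); ax=np.array([np.cos(a),np.sin(a)]); ay=np.array([-ax[1],ax[0]]); O=np.array([.478,-.0205])
W=im[65:250,55:190].copy(); s=4; W=cv2.resize(W,None,fx=s,fy=s,interpolation=cv2.INTER_CUBIC)
def ln(pts,z,col):
    P=[]
    for x,y in pts:
        w=O+ax*x/1000+ay*y/1000; u,v=proj(c,[w[0],w[1],z]); P.append([(u-55)*s,(v-65)*s])
    cv2.polylines(W,[np.int32(P)],True,col,1)
ln([(-105,-52),(81,-52),(81,52),(-105,52)],.012,(0,255,0))
ln([(-93,-38),(-75,-38),(-75,38),(-93,38)],.032,(0,0,255))
ln([(42,-21),(64,-21),(64,21),(42,21)],.012,(255,0,255))
save("w2o",cv2.resize(W,(W.shape[1]*4//5,W.shape[0]*4//5)))
```

```text
(no output)
```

View pics/w2o.png

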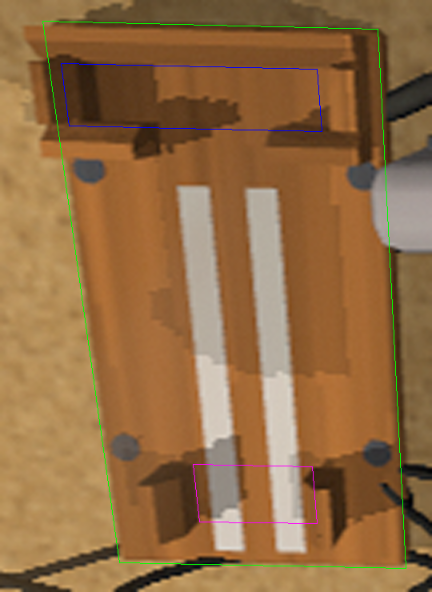

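Call:
{"name": "carry_out", "arguments": {
  "targets": "0 -40 0 0 0 -0.6 -1;-0.6 -40 0 0 0 -0.6 -1;0 -40 0 0 0 0 -1;0 -17 -10 0 0 0 -1;0 0 -40 0 0 0 -1;0 0 -40 0 0 0 -1;0 0 -40 0 0 0 -1;0 0 -13 0 0 0 -1;0 0 0 0 0 0 -1;0 0 0 0 0 0 -1"
}}

```text
time_s: 4.8
eef_pos: [0.4561, -0.0217, 0.0625]
orientation: [0.706, 0.708, -0.0, -0.0]
force: [0.9, -0.4, -3.1]
width: 0.0345
```

Run:
```python
from h import *
im,c,s=cam("wrist"); i2,c2,s=cam("side"); print(s["eef_pos"],s["orientation"],s["force"])
a=cv2.resize(im[100:384,100:412],(468,426)); b=cv2.resize(i2[200:320,170:330],(568,426))
q=cv2.resize(np.hstack([a,b]),(800,330)); save("w3",q)
```

```text
[ 0.45643856 -0.0218865   0.06308354] [7.06331581e-01 7.07880947e-01 4.24693931e-04 2.87400317e-04] [ 0.16015918 -0.17263062 -3.20848602]
```

View pics/w3.png

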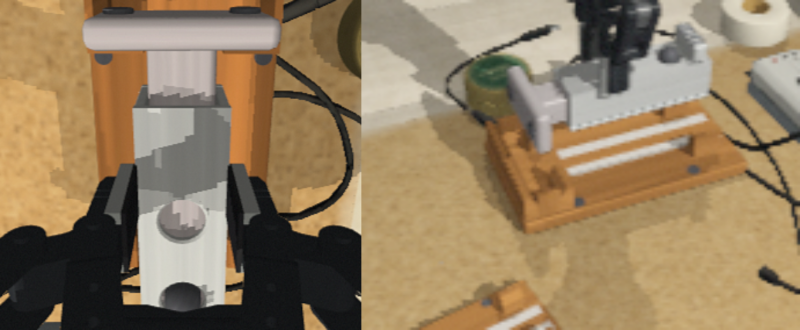

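Call:
{"name": "carry_out", "arguments": {
  "targets": "-0.5 0.6 -15 0 0 0 -1;0 0 -12 0 0 0 -1;0 0 -6 0 0 0 -1;0 0 -5 0 0 0 -1;0 0 -4 0 0 0 -1;0 0 0 0 0 0 -1"
}}

```text
time_s: 5.5
eef_pos: [0.4553, -0.0218, 0.0205]
orientation: [0.707, 0.708, 0.0, 0.0]
force: [-0.3, -0.8, -3.2]
width: 0.0344
```

Call:
{"name": "carry_out", "arguments": {
  "targets": "0 0 -2 0 0 0 -1;0 0 -1.2 0 0 0 -1;0 0 0 0 0 0 -1"
}}

```text
time_s: 5.8
eef_pos: [0.4554, -0.0218, 0.0173]
orientation: [0.707, 0.708, 0.0, 0.0]
force: [-0.6, 0.1, -3.2]
width: 0.0344
```

Call:
{"name": "carry_out", "arguments": {
  "targets": "0 0 -1 0 0 0 -1;0 0 -0.7 0 0 0 -1;0 0 0 0 0 0 -1"
}}

```text
time_s: 6.1
eef_pos: [0.4554, -0.0218, 0.0171]
orientation: [0.707, 0.708, 0.001, 0.001]
force: [-3.0, 0.8, 25.7]
width: 0.0346
```

Contact: the leg is on the board. Release and retreat straight up.

Call:
{"name": "carry_out", "arguments": {
  "targets": "0 0 1.2 0 0 0 -0.4;0 0 0 0 0 0 0;0 0 0 0 0 0 1;0 0 0 0 0 0 1;0 0 0 0 0 0 1;0 0 0 0 0 0 1;0 0 40 0 0 0 1;-10 0 40 0 0 0 1;-20 0 30 0 0 0 1;0 0 0 0 0 0 1"
}}

```text
time_s: 7.1
eef_pos: [0.4239, -0.0222, 0.1296]
orientation: [0.707, 0.707, 0.001, 0.001]
force: [1.0, -0.2, 0.9]
width: 0.0856
```

Call:
{"name": "carry_out", "arguments": {
  "targets": "0 0 0 0 0 0 -1;0 0 0 0 0 0 -1;0 0 0 0 0 0 -1;0 0 0 0 0 0 -1;0 0 0 0 0 0 -1;0 0 0 0 0 0 -1"
}}

```text
time_s: 7.7
eef_pos: [0.4251, -0.0218, 0.1264]
orientation: [0.707, 0.708, -0.0, -0.0]
force: [0.3, -0.2, 1.0]
width: 0.0001
```

Run:
```python
from h import *
import pickle
im,c,s=cam("wrist"); pickle.dump((im,c),open("w4.pkl","wb"));print(s["eef_pos"],s["orientation"],s["force"],s["width"],s["time_s"])
save("w4",cv2.resize(im,(800,600),interpolation=cv2.INTER_CUBIC))
```

```text
[ 0.42513527 -0.02180552  0.12636805] [ 7.06627179e-01  7.07585947e-01 -2.89964320e-04 -2.70225767e-04] [ 0.26879811 -0.15720509  1.04037004] 0.00012500739143778955 7.7
```

View pics/w4.png

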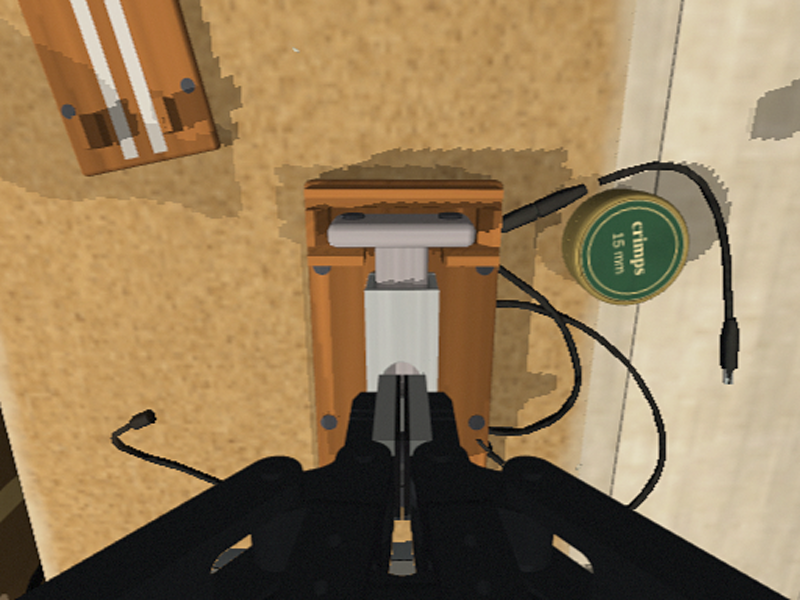

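Run:
```python
from h import *
import pickle
im,c=pickle.load(open("w4.pkl","rb")); k=.64
P=lambda n,u,v,z: print(n,(ray(c,u*k,v*k,z)*1000).round(1).tolist())
P("foot L",328,229,.046);P("foot R",475,229,.046);P("foot back",401,217,.046);P("foot front top",401,241,.046);P("tube end L",365,291,.046);P("R",438,291,.046);P("hole2 foot-edge",401,362,.046)
```

```text
foot L [391.2, -55.5, 46.0]
foot R [391.1, 13.1, 46.0]
foot back [385.5, -21.4, 46.0]
foot front top [396.8, -21.4, 46.0]
tube end L [421.5, -38.8, 46.0]
R [421.4, -3.5, 46.0]
hole2 foot-edge [459.0, -21.3, 46.0]
```

Call:
{"name": "carry_out", "arguments": {
  "targets": "30 0.5 0 0 0 0 -1;30 0 0 0 0 0 -1;21 0 -10 0 0 0 -1;0 0 -30 0 0 0 -1;0 0 -22 0 0 0 -1;0 0 -6 0 0 0 -1;0 0 0 0 0 0 -1;0 0 0 0 0 0 -1"
}}

```text
time_s: 8.55
eef_pos: [0.5065, -0.0214, 0.0594]
orientation: [0.707, 0.708, 0.0, 0.0]
force: [0.2, -0.3, -0.3]
width: 0.0
```

Run:
```python
from h import *
i2,c2,s=cam("side"); print(s["eef_pos"],s["force"])
u,v=proj(c2,[.508,-.0215,.05]); u,v=int(u),int(v); print(u,v)
save("s5",cv2.resize(i2[v-60:v+60,u-80:u+80],(800,600),interpolation=cv2.INTER_CUBIC))
```

```text
[ 0.50646212 -0.02135403  0.05941758] [ 0.21572362 -0.25147918 -0.29705164]
279 236
```

View pics/s5.png

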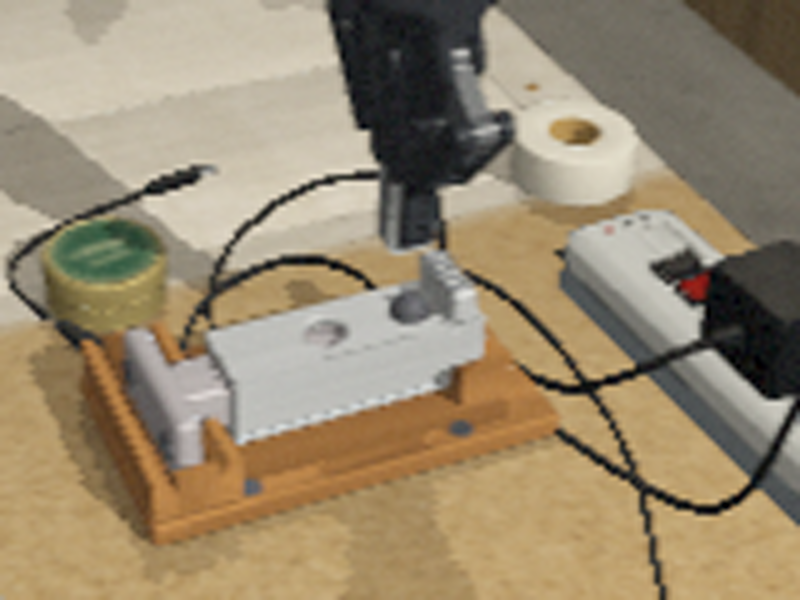

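Call:
{"name": "carry_out", "arguments": {
  "targets": "0 0 -4 0 0 0 -1;0 0 -2 0 0 0 -1;0 0 0 0 0 0 -1"
}}

```text
time_s: 8.9
eef_pos: [0.5062, -0.0213, 0.0529]
orientation: [0.707, 0.708, 0.0, 0.0]
force: [0.8, 0.4, -1.0]
width: 0.0003
```

Call:
{"name": "carry_out", "arguments": {
  "targets": "0 0 -2 0 0 0 -1;0 0 -1 0 0 0 -1;0 0 0 0 0 0 -1"
}}

```text
time_s: 9.2
eef_pos: [0.5062, -0.0213, 0.0496]
orientation: [0.707, 0.708, -0.0, -0.0]
force: [0.0, 0.3, 0.4]
width: 0.0005
```

Run:
```python
from h import *
i2,c2,s=cam("side"); print(s["eef_pos"],s["force"])
for z in(.05,.1): print([round(a) for a in proj(c2,[.506,-.0213,z])])
u,v=279,236
save("s6",cv2.resize(i2[v-30:v+15,u-30:u+30],(800,600),interpolation=cv2.INTER_CUBIC))
```

```text
[ 0.50615133 -0.02132575  0.04961773] [0.0029718  0.28800473 0.35547756]
[279, 236]
[280, 217]
```

View pics/s6.png

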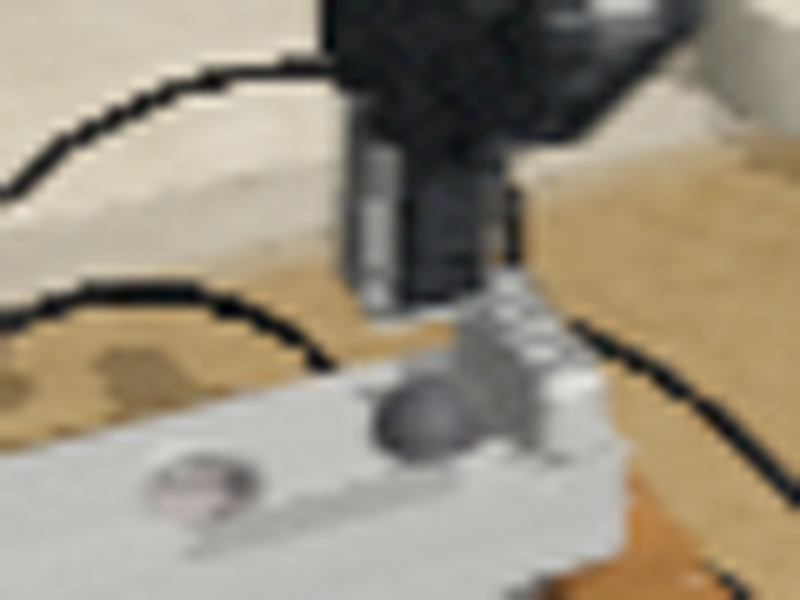

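Call:
{"name": "carry_out", "arguments": {
  "targets": "0 0 -3 0 0 0 -1;0 0 -2 0 0 0 -1;0 0 0 0 0 0 -1"
}}

```text
time_s: 9.55
eef_pos: [0.506, -0.0213, 0.0444]
orientation: [0.707, 0.708, -0.0, -0.0]
force: [0.0, 0.1, -0.2]
width: 0.0004
```

Call:
{"name": "carry_out", "arguments": {
  "targets": "0 0 -2 0 0 0 -1;0 0 -2 0 0 0 -1;0 0 0 0 0 0 -1"
}}

```text
time_s: 9.85
eef_pos: [0.5061, -0.0213, 0.0405]
orientation: [0.707, 0.708, -0.0, -0.0]
force: [0.1, -0.7, 0.1]
width: 0.0001
```

Call:
{"name": "carry_out", "arguments": {
  "targets": "0 0 -2 0 0 0 -1;0 0 0 0 0 0 -1"
}}

```text
time_s: 10.05
eef_pos: [0.5062, -0.0213, 0.0386]
orientation: [0.707, 0.708, -0.0, -0.0]
force: [-0.4, -0.0, 0.1]
width: -0.0002
```

Call:
{"name": "carry_out", "arguments": {
  "targets": "0 0 -2 0 0 0 -1;0 0 0 0 0 0 -1"
}}

```text
time_s: 10.25
eef_pos: [0.5061, -0.0213, 0.0366]
orientation: [0.707, 0.708, -0.0, -0.0]
force: [0.2, -1.0, 0.1]
width: 0.0003
```

Call:
{"name": "carry_out", "arguments": {
  "targets": "0 0 -2 0 0 0 -1;0 0 0 0 0 0 -1"
}}

```text
time_s: 10.45
eef_pos: [0.5062, -0.0213, 0.0346]
orientation: [0.707, 0.708, -0.0, -0.0]
force: [0.0, 0.3, -0.0]
width: -0.0001
```

Call:
{"name": "carry_out", "arguments": {
  "targets": "0 0 -2 0 0 0 -1;0 0 0 0 0 0 -1"
}}

```text
time_s: 10.65
eef_pos: [0.5061, -0.0213, 0.0326]
orientation: [0.707, 0.708, -0.0, -0.0]
force: [0.3, 0.7, -0.2]
width: 0.0002
```

Run:
```python
from h import *
i2,c2,s=cam("side"); print(s["eef_pos"],s["force"])
u,v=279,236
a=cv2.resize(i2[v-30:v+15,u-30:u+30],(400,300),interpolation=cv2.INTER_CUBIC)
im,c,s=cam("wrist"); save("s7",np.hstack([a,cv2.resize(im[84:384],(512,300))[:,56:456]]))
```

```text
[ 0.50614277 -0.02133819  0.0325751 ] [ 0.26324804  0.65455288 -0.20462106]
```

View pics/s7.png

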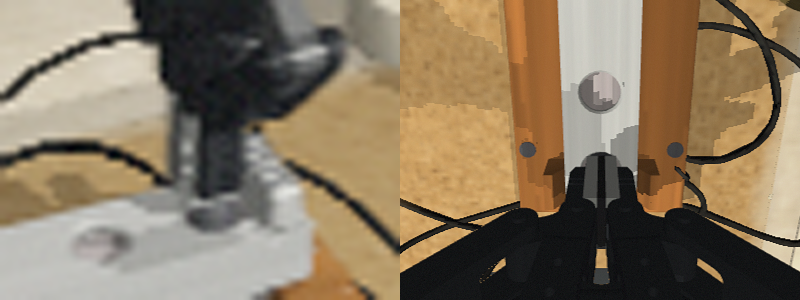

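Call:
{"name": "carry_out", "arguments": {
  "targets": "0 0 -2 0 0 0 -1;0 0 0 0 0 0 -1;0 0 0 0 0 0 -1"
}}

```text
time_s: 11.05
eef_pos: [0.5063, -0.0213, 0.0308]
orientation: [0.707, 0.708, 0.0, 0.0]
force: [0.3, 0.4, 2.1]
width: 0.0002
```

Call:
{"name": "carry_out", "arguments": {
  "targets": "0 0 -2 0 0 0 -1;0 0 0 0 0 0 -1;0 0 0 0 0 0 -1"
}}

```text
time_s: 11.35
eef_pos: [0.5063, -0.0213, 0.0288]
orientation: [0.707, 0.708, 0.0, 0.0]
force: [0.1, -0.1, 1.0]
width: 0.0001
```

Call:
{"name": "carry_out", "arguments": {
  "targets": "0 0 -2 0 0 0 -1;0 0 0 0 0 0 -1;0 0 0 0 0 0 -1"
}}

```text
time_s: 11.65
eef_pos: [0.5063, -0.0213, 0.0267]
orientation: [0.707, 0.708, 0.0, 0.0]
force: [0.4, -0.8, 2.0]
width: 0.0002
```

Call:
{"name": "carry_out", "arguments": {
  "targets": "0 0 -2 0 0 0 -1;0 0 0 0 0 0 -1;0 0 0 0 0 0 -1"
}}

```text
time_s: 11.95
eef_pos: [0.5063, -0.0213, 0.0247]
orientation: [0.707, 0.708, 0.0, 0.0]
force: [0.1, -0.5, 2.9]
width: 0.0001
```

Call:
{"name": "carry_out", "arguments": {
  "targets": "0 0 -1 0 0 0 -1;0 0 0 0 0 0 -1;0 0 0 0 0 0 -1"
}}

```text
time_s: 12.25
eef_pos: [0.5063, -0.0213, 0.0238]
orientation: [0.707, 0.708, 0.0, 0.0]
force: [1.1, -0.1, 3.1]
width: -0.0001
```

Call:
{"name": "carry_out", "arguments": {
  "targets": "0 0 -1 0 0 0 -1;0 0 0 0 0 0 -1;0 0 0 0 0 0 -1"
}}

```text
time_s: 12.55
eef_pos: [0.5063, -0.0213, 0.0236]
orientation: [0.707, 0.708, 0.0, 0.0]
force: [-1.7, -0.6, 15.9]
width: 0.0001
```

Call:
{"name": "carry_out", "arguments": {
  "targets": "0 0 0.4 0 0 0 -1;2 0 0 0 0 0 -1;2 0 0 0 0 0 -1;0 0 0 0 0 0 -1"
}}

```text
time_s: 12.95
eef_pos: [0.5084, -0.0215, 0.0235]
orientation: [0.707, 0.708, -0.001, -0.001]
force: [-4.3, 0.0, 14.5]
width: -0.0004
```

Call:
{"name": "carry_out", "arguments": {
  "targets": "1.5 0 0 0 0 0 -1;1.5 0 0 0 0 0 -1;0 0 0 0 0 0 -1"
}}

```text
time_s: 13.25
eef_pos: [0.511, -0.0216, 0.0235]
orientation: [0.707, 0.708, -0.001, -0.001]
force: [-5.0, -0.7, 14.7]
width: -0.0004
```

Call:
{"name": "carry_out", "arguments": {
  "targets": "1.5 0 0 0 0 0 -1;1.5 0 0 0 0 0 -1;0 0 0 0 0 0 -1"
}}

```text
time_s: 13.55
eef_pos: [0.5133, -0.0218, 0.0235]
orientation: [0.707, 0.707, -0.002, -0.001]
force: [-7.3, -1.0, 14.3]
width: -0.0002
```

Call:
{"name": "carry_out", "arguments": {
  "targets": "1.5 0 0 0 0 0 -1;1.5 0 0 0 0 0 -1;0 0 0 0 0 0 -1"
}}

```text
time_s: 13.85
eef_pos: [0.516, -0.0219, 0.0235]
orientation: [0.707, 0.707, -0.002, -0.002]
force: [-7.4, -0.2, 16.6]
width: 0.0005
```

Call:
{"name": "carry_out", "arguments": {
  "targets": "1.5 0 0 0 0 0 -1;1.5 0 0 0 0 0 -1;0 0 0 0 0 0 -1"
}}

```text
time_s: 14.15
eef_pos: [0.5199, -0.0218, 0.0235]
orientation: [0.707, 0.707, -0.002, -0.001]
force: [-6.5, -1.3, 14.1]
width: -0.0001
```

Call:
{"name": "carry_out", "arguments": {
  "targets": "1.5 0 0 0 0 0 -1;1 0 0 0 0 0 -1;0 0 1 0 0 0 -1;0 0 2 0 0 0 -1;0 0 0 0 0 0 -1"
}}

```text
time_s: 14.65
eef_pos: [0.5248, -0.0213, 0.0262]
orientation: [0.707, 0.708, 0.0, 0.0]
force: [0.1, -0.1, -0.1]
width: 0.0001
```

Run:
```python
from h import *
i2,c2,s=cam("side"); print(s["eef_pos"],s["force"])
u,v=279,236
a=cv2.resize(i2[v-30:v+35,u-60:u+35],(800,548),interpolation=cv2.INTER_CUBIC); save("s8",a)
```

```text
[ 0.52480509 -0.02126542  0.02623319] [ 0.14493366 -0.1403824  -0.06359847]
```

View pics/s8.png

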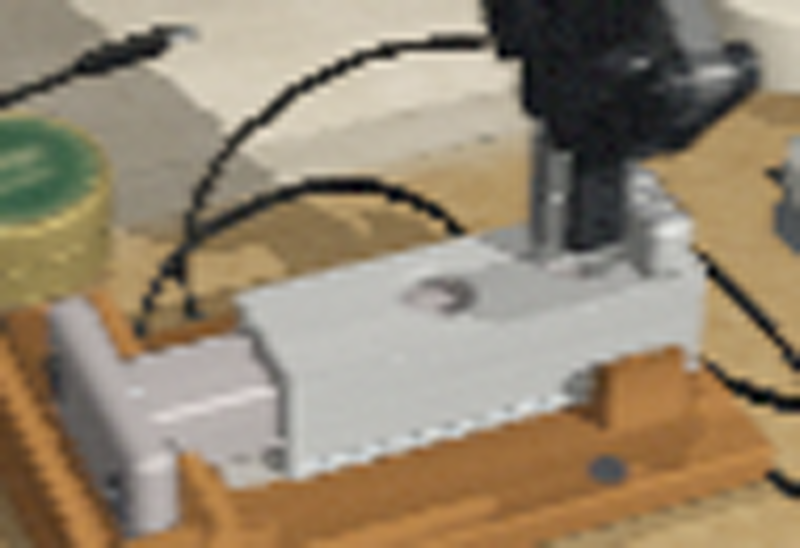

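Call:
{"name": "carry_out", "arguments": {
  "targets": "3 0 0 0 0 0 -1;3 0 0 0 0 0 -1;3 0 0 0 0 0 -1;3 0 0 0 0 0 -1;2 0 0 0 0 0 -1;1 0 0 0 0 0 -1;1 0 0 0 0 0 -1;0 0 0 0 0 0 -1"
}}

```text
time_s: 15.5
eef_pos: [0.5411, -0.0213, 0.0262]
orientation: [0.707, 0.708, 0.0, 0.0]
force: [-1.2, -0.4, -0.0]
width: 0.0001
```

Call:
{"name": "carry_out", "arguments": {
  "targets": "1 0 0 0 0 0 -1;1 0 0 0 0 0 -1;1 0 0 0 0 0 -1;1 0 0 0 0 0 -1;0 0 0 0 0 0 -1"
}}

```text
time_s: 16.0
eef_pos: [0.5455, -0.0212, 0.0263]
orientation: [0.707, 0.708, 0.0, 0.0]
force: [-0.4, -0.6, 0.3]
width: -0.0004
```

Call:
{"name": "carry_out", "arguments": {
  "targets": "1 0 0 0 0 0 -1;1 0 0 0 0 0 -1;1 0 0 0 0 0 -1;0 0 0 0 0 0 -1"
}}

```text
time_s: 16.4
eef_pos: [0.5481, -0.0213, 0.0262]
orientation: [0.707, 0.708, 0.0, 0.0]
force: [-0.3, -0.6, -0.3]
width: -0.0002
```

Call:
{"name": "carry_out", "arguments": {
  "targets": "0.5 0 0 0 0 0 -1;0.5 0 0 0 0 0 -1;0.5 0 0 0 0 0 -1;0 0 0 0 0 0 -1"
}}

```text
time_s: 16.8
eef_pos: [0.5493, -0.0213, 0.0262]
orientation: [0.707, 0.708, 0.0, 0.0]
force: [-0.8, -0.7, -0.2]
width: 0.0001
```

Call:
{"name": "carry_out", "arguments": {
  "targets": "0.5 0 0 0 0 0 -1;0.5 0 0 0 0 0 -1;0 0 0 0 0 0 -1;0 0 0 0 0 0 -1"
}}

```text
time_s: 17.2
eef_pos: [0.5502, -0.0213, 0.0262]
orientation: [0.707, 0.708, 0.0, 0.0]
force: [-0.2, 0.1, 0.3]
width: -0.0002
```

Call:
{"name": "carry_out", "arguments": {
  "targets": "0.5 0 0 0 0 0 -1;0.5 0 0 0 0 0 -1;0 0 0 0 0 0 -1;0 0 0 0 0 0 -1"
}}

```text
time_s: 17.6
eef_pos: [0.5507, -0.0214, 0.0261]
orientation: [0.707, 0.708, -0.0, -0.0]
force: [-3.1, 0.4, 1.4]
width: -0.0002
```

Call:
{"name": "carry_out", "arguments": {
  "targets": "0.5 0 0 0 0 0 -1;0.5 0 0 0 0 0 -1;0 0 0 0 0 0 -1;0 0 0 0 0 0 -1"
}}

```text
time_s: 18.0
eef_pos: [0.5523, -0.0214, 0.0261]
orientation: [0.707, 0.708, 0.0, 0.0]
force: [-2.9, 0.0, 1.0]
width: -0.0
```

Call:
{"name": "carry_out", "arguments": {
  "targets": "0.5 0 0 0 0 0 -1;0.5 0 0 0 0 0 -1;0 0 0 0 0 0 -1;0 0 0 0 0 0 -1"
}}

```text
time_s: 18.4
eef_pos: [0.5534, -0.0213, 0.0262]
orientation: [0.707, 0.708, 0.0, 0.0]
force: [-0.9, -0.0, -1.2]
width: -0.0001
```

Call:
{"name": "carry_out", "arguments": {
  "targets": "0.5 0 0 0 0 0 -1;0.5 0 0 0 0 0 -1;0 0 0 0 0 0 -1;0 0 0 0 0 0 -1"
}}

```text
time_s: 18.8
eef_pos: [0.5538, -0.0214, 0.0261]
orientation: [0.707, 0.708, -0.0, -0.0]
force: [-3.2, -0.4, 1.2]
width: -0.0001
```

Call:
{"name": "carry_out", "arguments": {
  "targets": "0.5 0 0 0 0 0 -1;0.5 0 0 0 0 0 -1;0 0 0 0 0 0 -1;0 0 0 0 0 0 -1"
}}

```text
time_s: 19.2
eef_pos: [0.5541, -0.0214, 0.0261]
orientation: [0.707, 0.708, -0.001, -0.001]
force: [-7.1, -0.4, 2.9]
width: 0.0002
```

Call:
{"name": "carry_out", "arguments": {
  "targets": "0.5 0 0 0 0 0 -1;0.5 0 0 0 0 0 -1;0 0 0 0 0 0 -1;0 0 0 0 0 0 -1"
}}

```text
time_s: 19.6
eef_pos: [0.5541, -0.0215, 0.0261]
orientation: [0.707, 0.708, -0.001, -0.001]
force: [-8.5, 0.3, 5.2]
width: -0.0001
```

Call:
{"name": "carry_out", "arguments": {
  "targets": "-3 0 0 0 0 0 -1;-3 0 0 0 0 0 -1;0 0 30 0 0 0 -1;0 0 40 0 0 0 -1;-20 0 40 0 0 0 -1;-40 0 40 0 0 0 -1;-45 0 0 0 0 0 -1;-25 0 0 0 0 0 -1;0 0 0 0 0 0 -1;0 0 0 0 0 0 -1"
}}

```text
time_s: 20.6
eef_pos: [0.426, -0.0212, 0.1721]
orientation: [0.707, 0.708, 0.001, 0.001]
force: [1.0, -0.4, -0.5]
width: 0.0002
```

Run:
```python
from h import *
import pickle
im,c,s=cam("wrist"); i2,c2,s=cam("side"); pickle.dump((im,c,i2,c2),open("w9.pkl","wb"));print(s["eef_pos"],s["force"],s["time_s"])
a=cv2.resize(im[100:300,156:356],(400,400),interpolation=cv2.INTER_CUBIC)
u,v=279,236
b=cv2.resize(i2[v-30:v+35,u-60:u+35],(400,274),interpolation=cv2.INTER_CUBIC)
b=np.vstack([b,np.zeros((126,400,3),np.uint8)])
save("w9",np.hstack([a,b]))
```

```text
[ 0.42656483 -0.02114581  0.171954  ] [-0.14232541  0.12625507 -0.16977335] 20.65
```

View pics/w9.png

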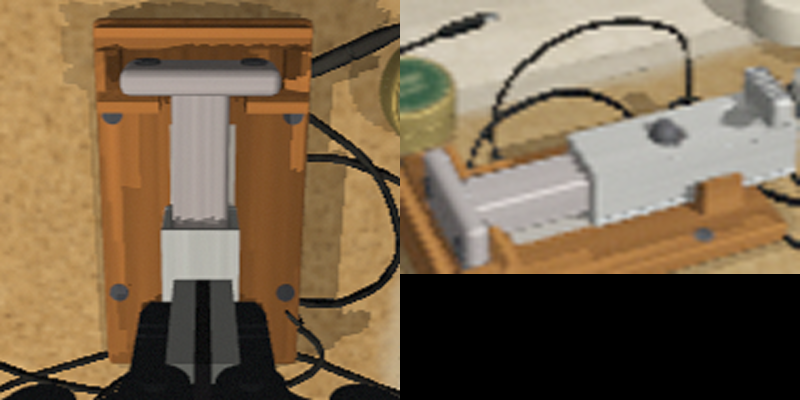

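Run:
```python
from h import *
import pickle
im,c,i2,c2=pickle.load(open("w9.pkl","rb"))
P=lambda n,u,v,z: print(n,(ray(c,u/2+156,v/2+100,z)*1000).round(1).tolist())
P("foot L",121,74,.046);P("foot R",280,74,.046);P("foot back",200,60,.046);P("foot front",200,91,.046);P("tube end L",162,231,.046);P("R",239,231,.046)
P("board far (not seen) back wall outer top",200,20,.032)
print(robot.state()["force"],robot.sign_off())
```

```text
foot L [392.8, -55.2, 46.0]
foot R [392.7, 12.9, 46.0]
foot back [386.8, -21.4, 46.0]
foot front [400.1, -21.3, 46.0]
tube end L [465.3, -38.8, 46.0]
R [465.2, -3.3, 46.0]
board far (not seen) back wall outer top [371.3, -21.4, 32.0]
the job is handed in; nothing more can be done
[-0.73355878 -0.0839636  -0.30975126] None
```

I laid the leg in the cradle with its foot in the slot and let go of it. I then pressed the button flush with the shut fingertips and pushed the collar away from the foot until the tube locked. The arm was withdrawn clear and the job handed in at about 21 s; no verdict was reported.

**Last checks that agreed:**
- The side view shows the button standing proud in the next hole.
- The push ended on a hard stop of about 8.5 N, with no further movement.
- The tube end moved 43.8 mm in the world while the foot moved 1.5 to 3 mm. That makes the tube travel about 41 to 42 mm, inside the 37 to 43 mm wanted.
- The leg lies straight along the cradle (foot edge square within about 0.1°, sideways within about 1 mm). It should rest at most about 3 mm towards the front of the slot.

**Disagreements:**
- The shut fingertips touched about 20 mm higher than the TCP position implies, so I did the pressing by force feedback.
- The foot and the tube end gave leg positions about 4 mm apart along x. I put this down to the foot plate's rounded edges.

**Not checked:** I did not measure the label roll, tin and dropper bottle again at the end. The moves were planned to stay clear of them. The tin and roll looked in place in the views that showed them, but the bottle was not in any of the later views.

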